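# Rehang the lift-off gate of a centrifuge guard

## Robot

A 6-joint arm with a two-finger parallel gripper is mounted at the origin on a cart in front of the work surface, level with it; the furniture and walls round the work are solid. World frame = base frame: x ahead of the robot, y to its left, z up, the work surface at z = 0. Lengths are in m, angles in rad, forces in N, time in s.
With the tool pointing down it reaches from about 0.35 to 0.975 m from the base axis. Payload 4.9 kg.
Tool frame: the origin (TCP) lies where the fingers leave the gripper's body, on its centre line; the fingertips stand 73 mm ahead of it and the grasp point (between the pads) lies 54 mm ahead of it; z points along the fingers, y is the direction in which the jaws open and shut (so a half turn about z gives the same grasp; the last joint's range is limited). The gripper opens to 85 mm and grips with 20 to 120 N. Pads are 22 mm wide; open, the fingers measure 114 mm over their backs; the gripper's body (76 mm by 85 mm) begins 54 mm behind the grasp point. The pads swing forward as they close: fully open they stand 13 mm farther back than shut.
Start: joints at [-1.283, 0.053, 1.613, -0, 1.476, -0.119], TCP at [0.247, -0.574, 0.304] pointing down, gripper open.
Joint ranges: [-3.01, 3.01], [-1.01, 2.22], [0.06, 2.58], [-1.02, 4.17], [0.09, 2.62], [-3.14, 3.14]. Speed limits (rad/s): [2.57, 2.57, 3.14, 3.14, 3.14, 3.14].

## Interface

Orientations are given as a rotation vector (axis times angle).
In Python, from station import monitor, vision, workorder gives the robot as it stands.
- The arm moves only by the tool arm_command, never from a script. Its argument "rows" is text: rows parted by semicolons, each of 6 numbers parted by spaces: the shift along the world's x, y, z in mm, then the turn, a rotation vector about the world's x, y, z in degrees. In form: tx ty tz wx wy wz; .... A call has 1 to 12 rows; each row is the pose to reach, as a shift and turn from the pose measured when the call began; what a row does not reach only later rows make up. A row lasts 1/8 s, in which the tool goes at most 62.5 mm and 10.7 degrees, less where a joint would pass 70% of its speed; a pose out of reach is approached as far as the arm can. A call with a gripper value outside its range is refused whole. "jaw" is the opening, from 0 (shut) to 1 (fully open), set as the call begins (left out, the last holds). The fingers move at their own pace and stop on an object; "squeeze" is the grip in N (left out, the last holds). Time passes only in rows, so rows that repeat a pose let the fingers close. It gives the time, the measured TCP pose, the force and the opening at its end, in the units of the state.
- monitor.get_obs(): the state, without advancing time (a new reading comes with each control period).
- vision.get_image(name): name is "scene" or "top" or "wrist"; returns a dict with "frame" (480x640x3 uint8, red, green, blue), "vfov" (degrees; the focal length in pixels is half the picture's height over the tangent of half this angle, whatever the lens; pixels are square), "cx", "cy" (the principal point, pixels), "distortion" ([k1, k2, p1, p2, k3] as OpenCV has them; the pictures are not rectified), "R" (3x3) and "t" (3): a world point X has camera coordinates R X + t; the wrist camera has in their place "T_tool_cam" (4x4, takes a point from camera to tool coordinates, whose origin is the TCP and whose axes are the flange's). Camera axes: x right, y down, z forward; pixel columns grow to the right and rows downward; lengths in m; the calibration is good to about 2 mm. A picture is of the moment at which its call begins: read the wrist's pose just before it. There is no depth.
- workorder.finish_job(): hands the job in, once; it reports no verdict.
The state is a dict: "t": time; "q": joint angles; "dq": joint speeds; "effort": joint torques, N m; "tool_pos": TCP position; "tool_rot": TCP orientation; "contact_force": force on the tool from outside, world axes, zero at the start; "wrist_torque": the same for the moment, N m; "opening": finger opening in m.
Only numpy, scipy, OpenCV 4.12 (cv2) and the standard library are available. Lean on these libraries where they do the work, as an engineer would, in place of code of your own. Each camera call takes 0.05 s, during which the arm holds its last target. There are 200 camera calls.

## Task

The metal gate of the guard round the small centrifuge was taken off and parked upright in the grey stand. Lift it out, lower it gently onto the guard so that both knuckles drop over their two pins and sit fully home, feeling for the pins rather than forcing it, then swing the gate shut against its stop post, under the keeper lip, and let go. Leave the things standing round about where they are.

Things in the scene. Friction and masses are not known exactly. Their poses are not given: they have to be found in the camera images.
- gate: Loose gate, 0.24-0.38 kg: white painted plate with two steel knuckles on one upright edge and a tab on top. Origin on the knuckles' axis, level with the plate's lower edge; z up along the axis; plate x -4..4, y -28..-150, z 0..140 mm; -x is its outside. Knuckles (tubes, bore 13, outside 19 mm) at z 12..30 and 102..120. Hung, it swings with little friction and stays where left.
- gate_tab (a point): Middle of the flat pull tab on top of the gate, gate axes (gate x 0, y -68, z 165 mm). Tab 10 mm thick along x, 30 wide along y, 45 high, its top 20 mm above this point; the gate's centre of mass lies at y about -80. Pinch it across its thickness from above.
- stand: Fixed grey parking stand, base 70x170x12 mm, origin at the centre of its underside. The gate stands on the base (z = 12 mm) in the slots (11 mm wide, 36 mm deep) of two cradles, gate axes along the stand's, gate origin at stand y about +80 mm. Lift the gate straight up more than 40 mm to free it.
- guard: Fixed sheet-metal guard round a small centrifuge, 185 deep, 176 wide, 130 mm high, open on top. Origin at the centre of its underside; -x is its open front towards the robot, z up. Hinge post at the +y side of the opening, stop post at the -y side. Shut, the gate's axes agree with the guard's; opened by angle a (free edge out to -x) the gate's yaw is the guard's yaw minus a.
- guard_keeper (a point): Middle of the underside of the keeper lip on top of the stop post, guard axes, 158 mm above the bench; lip 36x36x6 mm. Shut, the gate's upper free corner lies 8 mm below it and the plate against the stop post, so the gate can be put on only while open (1.0 to 1.4 rad is well clear) and fully home before it is shut.
- hinge_nominal (a point): Axis of the hinge post's bushes, guard axes, at the height of the gate's origin when fully home (10 mm over the bench). THE BUSHES ARE ECCENTRIC, for adjustment: both pins together stand 5.5 mm off this axis, in a level direction that differs each run, keeps during a run and is not reported. Find them by feel or sight. Over 45 N between gate and guard counts as forcing.
- pin_shoulder_low (a point): Middle of the top of the lower bush (26 mm disc, 8 thick), 12 mm above hinge_nominal; the lower knuckle comes to rest on it. From it, 5.5 mm off centre, a 10 mm pin stands up 20 mm, straight for 17 mm, then bevelled to a 8.5 mm flat tip. 1.5 mm clearance all round in the knuckle: it slips over within about 2 mm, farther off it rests blunt on the tip.
- pin_shoulder_high (a point): The same for the upper bush, 90 mm above the lower; the pins are equal and coaxial. Each bush sits on an arm 16 mm wide, 6 thick, top 2 mm below the bush's, from the post 20 mm away at guard +y. So bring the gate in level from the front, 26 to 55 mm above home (its lower knuckle passes under the upper bush), then lower it.
- bottle_amber: Bystander: brown reagent bottle with white cap, 57 mm wide, 114 mm high; origin at the centre of its underside. Leave it where it is.
- flask_50: Bystander: small clear conical flask, 50 mm wide, 70 mm high; origin at the centre of its underside. Leave it where it is.
- timer: Bystander: flat square lab timer, 62x62x20 mm; origin at the centre of its underside. Leave it where it is.
- petri_dish: Bystander: closed petri dish, 58 mm wide, 15 mm high; origin at the centre of its underside. Leave it where it is.
Things that resemble listed ones, but are neither listed nor needed, are in the scene too. Several things have the shape of the gate; the one meant has the colours described above.

How it is judged:
On the way, in this order (a step that is already met when the one before it is completed fails the run):
1. the gate hangs on both pins, fully home (z of gate in the frame of hinge_nominal between -0.003 and 0.003 m and horizontal distance between gate and hinge_nominal below 0.0095 m and angle between gate's own z axis and vertical below 0.06 rad), for 0.2 s.
2. the gate is swung shut (all of step 1 and angle between the x axis of gate and the x axis of guard, either way round below 0.12 rad), for 0.2 s.
At the end, for the whole second after the job is handed in: The gate is upright (within 0.06 rad) and fully home on both pins: its origin within 3 mm of home height and within 9.5 mm sideways of the bush axis, hinge_nominal (this covers the eccentric and play); it is shut to within 0.12 rad of the guard's front, at rest and released (all of step 2 and linear speed of gate below 0.02 m/s); the robot touches nothing.
It fails at once if the gate is forced: more than 45 N between gate and guard (contact force between gate and guard above 45 N).
It fails at once if a bystander is shifted by more than 30 mm (distance of any of bottle_amber, flask_50, timer, petri_dish from where it was at the start of the episode above 0.03 m).
It also fails if it takes over 72 s, if anything falls off the work surface, if the arm or the gripper's body presses on something with over 40 N, if the wrist force passes 120 N, or if a joint passes its speed limit or range.

## Working session

There is one attempt and no reset: what is moved stays moved. The work goes in short steps, Python scripts to look and compute and a tool call to move; the robot and the scene stay as the last step left them, time stands still between calls to the robot, and variables do not carry over. Pictures are saved under pics/ and viewed, about 8 in all and at most 12, crops included, and the job is handed in when it is done.

Besides the shell and the picture viewer there is one more tool, called as name(argument=value, ...) on one line, values as JSON. arm_command: Moves the arm, as the interface text tells. Its arguments: {"type":"object","properties":{"rows":{"type":"string"},"jaw":{"type":"number"},"squeeze":{"type":"number"}},"required":["rows"]}

```bash
mkdir -p pics; cat > h.py <<'E'
import numpy as np,cv2,json
from station import monitor,vision,workorder
def grab(n,fn):
    o=monitor.get_obs(); d=vision.get_image(n)
    cv2.imwrite(f'pics/{fn}.png',d['frame'][:,:,::-1])
    f=240/np.tan(np.radians(d['vfov'])/2)
    K=np.array([[f,0,d['cx']],[0,f,d['cy']],[0,0,1.]])
    if 'R' in d: R=np.array(d['R']);t=np.array(d['t'])
    else:
        T=np.eye(4);T[:3,:3]=cv2.Rodrigues(np.array(o['tool_rot'],float))[0];T[:3,3]=o['tool_pos']
        W=np.linalg.inv(T@np.array(d['T_tool_cam']));R=W[:3,:3];t=W[:3,3]
    np.savez(f'pics/{fn}.npz',K=K,D=np.array(d['distortion'],float),R=R,t=t)
    return d['frame']
def cam(fn): return np.load(f'pics/{fn}.npz')
def ray(fn,px):
    c=cam(fn);u=cv2.undistortPoints(np.array(px,float).reshape(-1,1,2),c['K'],c['D'])[:,0]
    d=np.c_[u,np.ones(len(u))]@c['R']; return -c['R'].T@c['t'],d
def onz(fn,px,z):
    o,d=ray(fn,px);z=np.broadcast_to(z,len(d));return o+d*((z-o[2])/d[:,2])[:,None]
def tri(views):
    A=np.zeros((3,3));b=np.zeros(3)
    for fn,p in views:
        o,d=ray(fn,[p]);d=d[0]/np.linalg.norm(d[0]);M=np.eye(3)-np.outer(d,d);A+=M;b+=M@o
    return np.linalg.solve(A,b)
def proj(fn,X):
    c=cam(fn);return cv2.projectPoints(np.array(X,float).reshape(-1,3),cv2.Rodrigues(c['R'])[0],c['t'],c['K'],c['D'])[0][:,0]
E
python3 - <<'E'
from h import *
for n in('scene','top'):
    grab(n,n+'0');c=cam(n+'0');print(n,c['K'][0,0],c['R'].round(3).tolist(),(-c['R'].T@c['t']).round(3))
o=monitor.get_obs();print(o['t'],o['tool_pos'],o['tool_rot'],o['contact_force'])
d=vision.get_image('wrist');print(np.array(d['T_tool_cam']).round(3).tolist(),d['vfov'])
E
```

```text
scene 526.9433610245942 [[-0.451, -0.893, 0.011], [-0.489, 0.236, -0.84], [0.747, -0.384, -0.543]] [-0.575  0.454  0.937]
top 579.0305646040256 [[0.023, -1.0, 0.004], [-0.975, -0.023, -0.22], [0.22, 0.001, -0.975]] [ 0.176 -0.129  1.616]
0.1 [ 0.24716353 -0.57359018  0.30278805] [-3.07504327e+00 -6.34179093e-01  2.54919096e-04] [ 0.40673546 -0.03731855  0.54078771]
[[-0.0, -0.957, -0.29, 0.074], [1.0, -0.0, -0.0, 0.0], [0.0, -0.29, 0.957, -0.069], [0.0, 0.0, 0.0, 1.0]] 65.14367215138793
```

View pics/scene0.png

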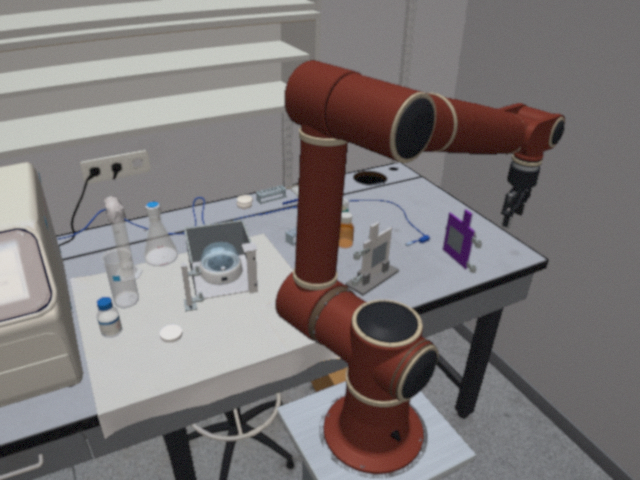

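View pics/top0.png

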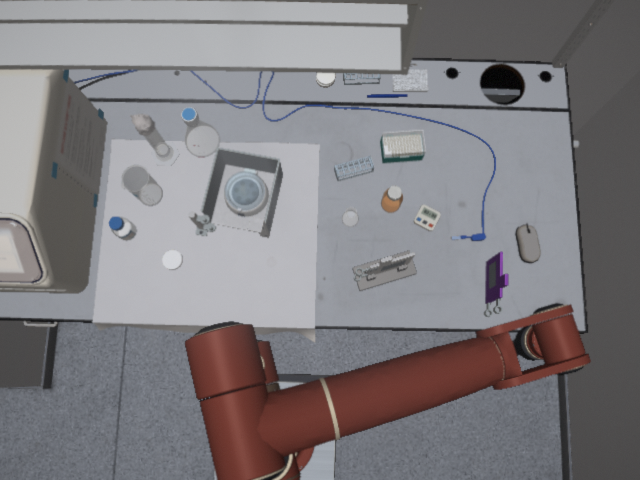

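The scene view shows the guard (220,265) and the white gate in its stand (375,260). The purple decoy is at (460,240). In the top view, the guard is at (245,195) with its hinge post at (203,222), and the stand is at (385,268).

```bash
python3 - <<'E'
from h import *
im=cv2.imread('pics/top0.png')
a=cv2.resize(im[140:250,185:300],None,fx=5,fy=5,interpolation=cv2.INTER_CUBIC)
b=cv2.resize(im[240:295,345:425],None,fx=5,fy=5,interpolation=cv2.INTER_CUBIC)
c=np.zeros((825,575,3),np.uint8);c[:550]=a;c[550:,:400]=b
cv2.imwrite('pics/c1.png',c[:, :][:825])
cv2.imwrite('pics/c1.png',np.hstack([a, np.vstack([cv2.resize(b,(225,155)),np.zeros((395,225,3),np.uint8)])]))
print(onz('top0',[[245,152],[217,152],[284,158],[270,235],[203,222],[210,210]],.13))
print(onz('top0',[[354,266],[408,251],[416,274],[360,289]],.006))
E
```

```text
[[ 0.76037779  0.10180244  0.13      ]
 [ 0.75878449  0.17859247  0.13      ]
 [ 0.74530492 -0.0055749   0.13      ]
 [ 0.52879406  0.02284242  0.13      ]
 [ 0.56013548  0.20274667  0.13      ]
 [ 0.59364379  0.18632068  0.13      ]]
[[ 0.47383885 -0.20579365  0.006     ]
 [ 0.5207531  -0.35904626  0.006     ]
 [ 0.45490188 -0.38118047  0.006     ]
 [ 0.40872468 -0.22343832  0.006     ]]
```

View pics/c1.png

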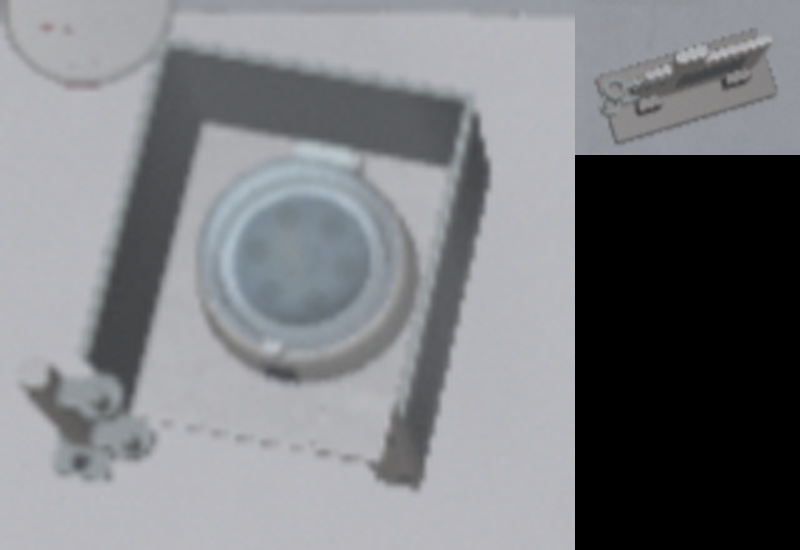

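arm_command(rows="313 734 0 0 0 84;313 734 0 0 0 84;313 734 0 0 0 84;313 734 0 0 0 84;313 734 0 0 0 84;313 734 0 0 0 84;313 734 0 0 0 84;313 734 0 0 0 84;313 734 0 0 0 84;313 734 0 0 0 84;313 734 0 0 0 84;313 734 0 0 0 84", jaw=1)

```text
t: 1.65
tool_pos: [0.5416, 0.1182, 0.3028]
tool_rot: [-1.861, -2.53, 0.002]
contact_force: [0.7, -0.8, 1.0]
opening: 0.0855
```

arm_command(rows="18 42 0 0 0 0;18 42 0 0 0 0;18 42 0 0 0 0")

```text
t: 2.02
tool_pos: [0.5593, 0.16, 0.3023]
tool_rot: [-1.86, -2.53, 0.004]
contact_force: [-0.6, 0.1, 0.0]
opening: 0.0856
```

```bash
python3 - <<'E'
from h import *
grab('wrist','w1'); print(onz('top0',[[172,260]],.01),onz('top0',[[204,219]],.112),onz('top0',[[209,227.4]],.022))
o=monitor.get_obs();print(o['tool_pos'],o['q'])
E
```

```text
[[0.4780145  0.31008633 0.01      ]] [[0.5731956  0.20464728 0.112     ]] [[0.57261132 0.2085729  0.022     ]]
[0.5593138  0.15946597 0.30246084] [ 1.50069214e-01 -4.77740799e-02  1.71596446e+00 -7.15643381e-04
  1.47568319e+00 -1.51655463e-01]
```

View pics/w1.png

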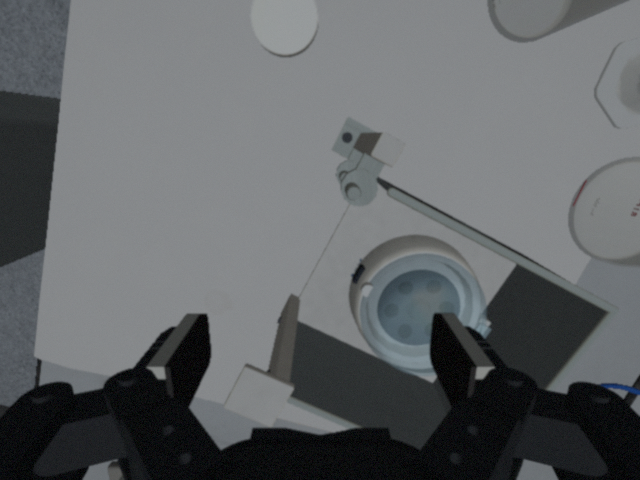

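The wrist view shows the upper bush with its pin at (353,187), the lower bush partly hidden behind it, the post at (380,148) and the keeper lip at (258,390). I'll take a second view for triangulation.

arm_command(rows="-60 10 -20 0 0 0;-60 10 -20 0 0 0;-60 10 -20 0 0 0")

```text
t: 2.45
tool_pos: [0.4994, 0.1686, 0.2831]
tool_rot: [1.864, 2.529, -0.002]
contact_force: [-0.5, -0.7, 0.3]
opening: 0.0854
```

```bash
python3 - <<'E'
from h import *
grab('wrist','w2'); p=proj('w2',[[.573,.205,.12]])[0];print(p)
a=cv2.imread('pics/w1.png')[110:220,310:420];x,y=int(p[0])-50,int(p[1])-60
im=cv2.imread('pics/w2.png');x=max(0,min(x,530));y=max(0,min(y,370));b=im[y:y+110,x:x+110];print(x,y)
r=lambda i:cv2.resize(i,(400,400),interpolation=cv2.INTER_CUBIC)
cv2.imwrite('pics/c2.png',np.vstack([np.hstack([r(a),r(b)]),cv2.resize(im,(266,200)) .repeat(1,0) if 0 else np.hstack([cv2.resize(im,(266,200)),np.zeros((200,534,3),np.uint8)])]))
E
```

```text
[446.81175311 233.51169245]
396 173
```

View pics/c2.png

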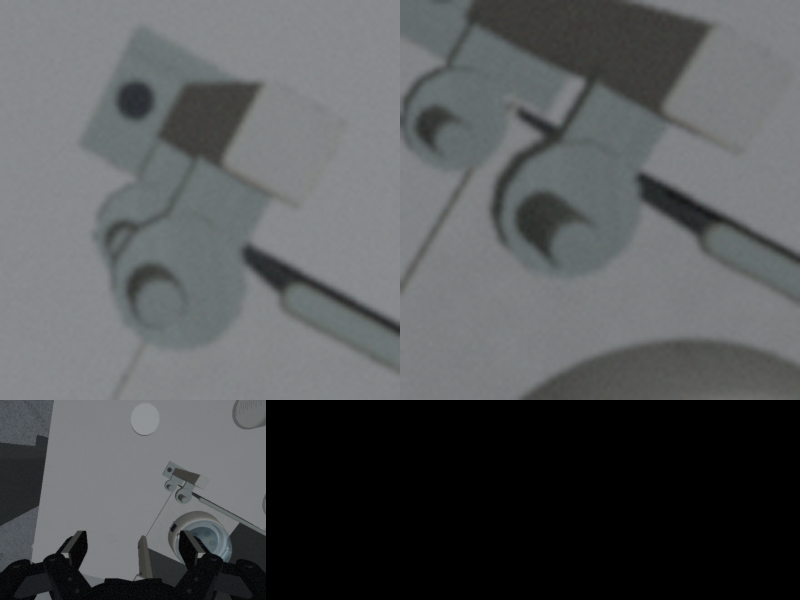

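```bash
python3 - <<'E'
from h import *
s=110/400
f1=lambda x,y:[310+x*s,110+y*s]
f2=lambda x,y:[396+x*s,173+y*s]
P=dict(bush=(f1(179,281),f2(172,208),.112),pin=(f1(158,301),f2(178,243),.132))
for k,(a,b,z) in P.items(): print(k,tri([('w1',a),('w2',b)]).round(4),onz('w1',[a],z).round(4),onz('w2',[b],z).round(4))
print('low',onz('w2',[f2(56,117)],.022).round(4),onz('w2',[f2(50,137)],.042).round(4))
def yaw(a,b):d=b-a;return np.arctan2(d[1],d[0]),np.linalg.norm(d[:2])
L=onz('w1',[[348,208],[302,293]],0);print('frontline',L,yaw(L[1],L[0])[0]-np.pi/2)
L=onz('w1',[[390,187],[605,310]],.13);print('leftwall',L,yaw(L[0],L[1]))
L=onz('top0',[[218.6,148.4],[279.4,159.6]],.13);print('back',L,yaw(L[1],L[0])[0]-np.pi/2,yaw(L[1],L[0])[1])
print('keeper',onz('w1',[[246,365],[293,385],[225,405]],.164))
E
```

```text
bush [0.5732 0.2051 0.1119] [[0.5732 0.205  0.112 ]] [[0.5732 0.2052 0.112 ]]
pin [0.5679 0.2029 0.1335] [[0.5681 0.2025 0.132 ]] [[0.5685 0.2028 0.132 ]]
low [[0.573  0.2053 0.022 ]] [[0.5676 0.2026 0.042 ]]
frontline [[0.58456303 0.17103302 0.        ]
 [0.56686903 0.06877707 0.        ]] -0.17133977218037133
leftwall [[0.58946114 0.21279298 0.13      ]
 [0.76491995 0.17688053 0.13      ]] (np.float64(-0.2018889531816149), np.float64(0.1790963404911866))
back [[0.76937964 0.1749079  0.13      ]
 [0.74039184 0.00676785 0.13      ]] -0.17072447682098635 0.1706205370583119
keeper [[0.53400226 0.08167714 0.164     ]
 [0.56680685 0.07625494 0.164     ]
 [0.52815532 0.04777142 0.164     ]]
```

arm_command(rows="-30 -455 0 0 0 0;-30 -455 0 0 0 0;-30 -455 0 0 0 0;-30 -455 0 0 0 0;-30 -455 0 0 0 0;-30 -455 0 0 0 0;-30 -455 0 0 0 0;-30 -455 0 0 0 0;-30 -455 0 0 0 0;-30 -455 0 0 0 0")

```text
t: 3.75
tool_pos: [0.4707, -0.2854, 0.2845]
tool_rot: [1.862, 2.528, 0.001]
contact_force: [-0.6, 0.4, -0.6]
opening: 0.0851
```

```bash
python3 - <<'E'
from h import *
grab('wrist','w3');print(monitor.get_obs()['tool_pos'])
E
```

```text
[ 0.47073802 -0.28506809  0.28435376]
```

View pics/w3.png

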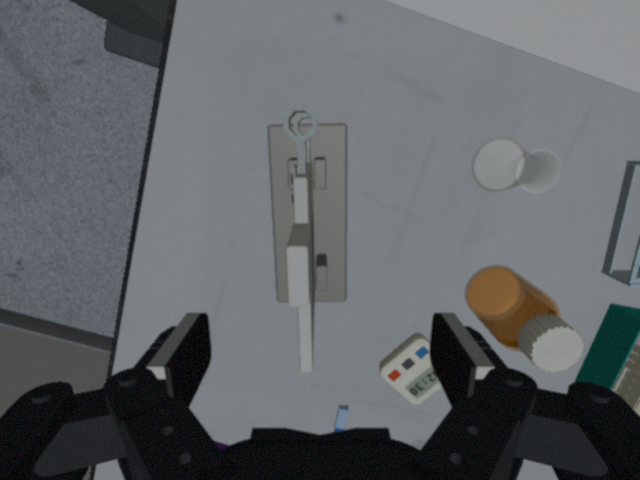

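The gate is seen from above: knuckle at (301,123), plate top edge from (301,178) to (306,370), and tab top centred at (299,275). The timer and bottle stay clear.

```bash
python3 - <<'E'
from h import *
print('tab',onz('w3',[[298.5,275],[289,275],[308.5,275],[298.5,247],[298.5,304]],.197).round(4).tolist())
k=onz('w3',[[301,124]],.132)[0];e=onz('w3',[[306.5,371],[301,178]],.152);d=k-e[0];d2=e[1]-e[0]
print(k,e,np.hypot(*d[:2]),np.arctan2(-d[0],d[1]),np.arctan2(-d2[0],d2[1]),np.hypot(*d2[:2]))
a=onz('w3',[[268,124],[347,124],[346,301],[278,302]],.012);print(a.round(4).tolist(),a.mean(0))
R=cv2.Rodrigues(np.array(monitor.get_obs()['tool_rot']))[0];print(R.round(4),np.arctan2(R[1,0],R[0,0]))
E
```

```text
tab [[0.4578, -0.2752, 0.197], [0.4537, -0.2764, 0.197], [0.462, -0.2738, 0.197], [0.4541, -0.2626, 0.197], [0.4617, -0.2887, 0.197]]
[ 0.43739884 -0.21283452  0.132     ] [[ 0.48304541 -0.3523911   0.152     ]
 [ 0.44613328 -0.23918465  0.152     ]] 0.14683204251481946 0.31611470268986275 0.3151906535133656 0.11907226854947642
[[0.404, -0.2202, 0.012], [0.4692, -0.1999, 0.012], [0.5212, -0.3588, 0.012], [0.4569, -0.3798, 0.012]] [ 0.46282834 -0.28969307  0.012     ]
[[-2.975e-01  9.547e-01  1.500e-03]
 [ 9.547e-01  2.975e-01 -5.000e-04]
 [-9.000e-04  1.300e-03 -1.000e+00]] 1.8728546600617886
```

arm_command(rows="-12 8 0 0 0 0.8;-12 8 -40 0 0 0.8;-12 8 -53 0 0 0.8;-12 8 -53 0 0 0.8")

```text
t: 4.3
tool_pos: [0.4581, -0.276, 0.2303]
tool_rot: [-1.842, -2.543, -0.001]
contact_force: [0.8, -0.4, 0.9]
opening: 0.0854
```

arm_command(rows="0 0 0 0 0 0;0 0 0 0 0 0;0 0 0 0 0 0;0 0 0 0 0 0;0 0 0 0 0 0;0 0 0 0 0 0;0 0 0 0 0 0;0 0 0 0 0 0", jaw=0, squeeze=60)

```text
t: 5.3
tool_pos: [0.4583, -0.2761, 0.2308]
tool_rot: [-1.843, -2.544, -0.001]
contact_force: [0.3, 0.8, 4.4]
opening: 0.0094
```

arm_command(rows="0 0 15 0 0 0;0 0 30 0 0 0;0 0 50 0 0 0;0 0 80 0 0 0;0 0 110 0 0 0;0 0 110 0 0 0;0 0 110 0 0 0")

```text
t: 6.18
tool_pos: [0.458, -0.2759, 0.3399]
tool_rot: [-1.842, -2.543, -0.001]
contact_force: [0.9, -0.5, -4.1]
opening: 0.009
```

```bash
python3 - <<'E'
from h import *
grab('wrist','w4');o=monitor.get_obs();print(o['tool_pos'],o['tool_rot'],o['contact_force'],o['wrist_torque'],o['opening'])
E
```

```text
[ 0.45781146 -0.27574892  0.33907455] [-1.84113279e+00 -2.54161943e+00 -1.13727335e-03] [-0.03659242 -0.68831613 -5.10283435] [0.0661084  0.05379613 0.01257475] 0.008713334378205977
```

View pics/w4.png

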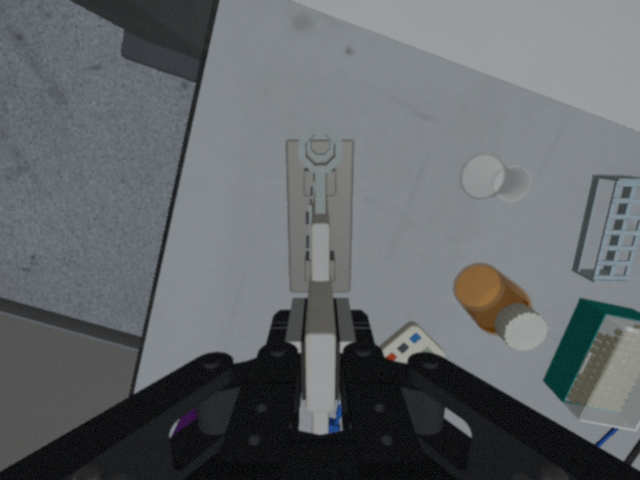

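The gate is held and clear of the stand, with the upper knuckle ring centred at about (320,151) and the plate looking straight. I'll work out the knuckle's place in the tool frame.

```bash
python3 - <<'E'
from h import *
im=cv2.imread('pics/w4.png')
o=monitor.get_obs();R=cv2.Rodrigues(np.array(o['tool_rot']))[0]
zt=o['tool_pos'][2]
X=onz('w4',[[320.5,151],[299,151],[342,151]],zt-.099)
print(((X-o['tool_pos'])@R).round(4))
# targets: gate yaw guard(-.172)-a, a=1.15
g=-.172-1.15; pin=np.array([.5682,.2027]); t=pin-.068*np.array([-np.sin(g),np.cos(g)])
y=np.array([-np.sin(g),np.cos(g)]);print('gate yaw',g,'tcp over pins',t,'turn deg',np.degrees(g+np.pi/2-np.arctan2(R[1,0],R[0,0])),'edge',pin-.15*y,'ydir',y)
cv2.imwrite('pics/c3.png',cv2.resize(im[120:190,280:360],(640,560),interpolation=cv2.INTER_CUBIC))
E
```

```text
[[ 0.0665  0.0006  0.0992]
 [ 0.0665 -0.0088  0.0992]
 [ 0.0665  0.01    0.0992]]
gate yaw -1.3219999999999998 tcp over pins [0.50229375 0.18595585] turn deg -93.90624880208398 edge [0.42281857 0.16576437] ydir [0.96920951 0.24623753]
```

View pics/c3.png

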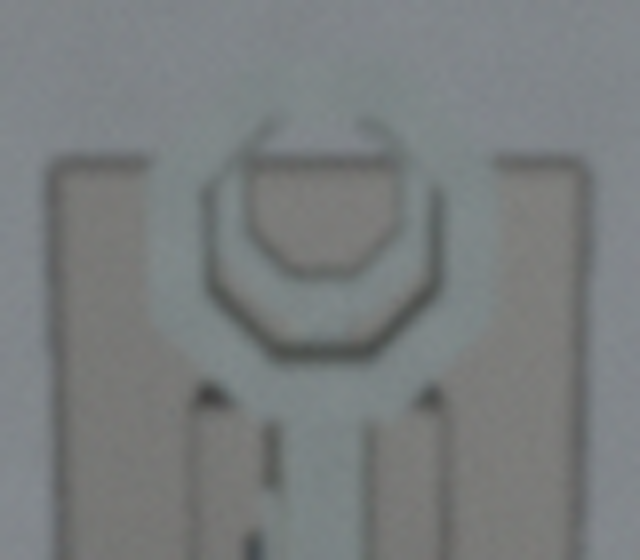

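arm_command(rows="-50 50 0 0 0 0;-70 110 0 0 0 0;-70 170 0 0 0 -10;-70 230 0 0 0 -20;-70 290 0 0 0 -30;-70 350 0 0 0 -40;-70 410 0 0 0 -50;-70 460 0 0 0 -60;-70 476 0 0 0 -70;-70 476 0 0 0 -80;-70 476 0 0 0 -90;-70 476 0 0 0 -94")

```text
t: 7.72
tool_pos: [0.3872, 0.2005, 0.337]
tool_rot: [-3.115, -0.402, 0.001]
contact_force: [-0.3, 0.9, -3.5]
opening: 0.0097
```

arm_command(rows="0 0 -25 0 0 0;0 0 -50 0 0 0;0 0 -70 0 0 0;0 0 -70 0 0 0")

```text
t: 8.22
tool_pos: [0.3859, 0.2001, 0.264]
tool_rot: [3.116, 0.403, -0.009]
contact_force: [0.6, -0.8, -3.5]
opening: 0.0093
```

```bash
cat > st.py <<'E'
from h import *
import sys
PIN=np.array([.5682,.2027])
def st():
    o=monitor.get_obs();R=cv2.Rodrigues(np.array(o['tool_rot']))[0];p=np.array(o['tool_pos'])
    k=p+R@[.0672,.0006,.1]
    th=np.arctan2(R[1,0],R[0,0])
    print('t',round(o['t'],2),'tcp',p.round(4),'h mm',round((p[2]-.2288)*1e3,1),'gateyaw',round(th-np.pi/2,3),'a',round(-.172-(th-np.pi/2),3),'knuckle->pin mm',((PIN-k[:2])*1e3).round(1),'F',np.round(o['contact_force'],1),'M',np.round(o['wrist_torque'],2),'op',round(o['opening'],4),'q6',round(o['q'][5],2),'tilt',R[:,2].round(3))
if __name__=='__main__': st()
E
python3 st.py
```

```text
t 8.22 tcp [0.3859 0.2001 0.264 ] h mm 35.2 gateyaw -1.314 a 1.142 knuckle->pin mm [117.7 -13.8] F [ 0.6 -0.8 -3.5] M [ 0.02  0.   -0.04] op 0.0093 q6 1.62 tilt [-0.006 -0.001 -1.   ]
```

arm_command(rows="30 -3 1 0 0 0;60 -8 2 0 0 0;90 -14 2 0 0 0;100 -14 2 0 0 0;108 -14 2 0 0 0;118 -14 2 0 0 0;118 -14 2 0 0 0;118 -14 2 0 0 0")

```text
t: 9.22
tool_pos: [0.5035, 0.1863, 0.266]
tool_rot: [3.116, 0.403, -0.01]
contact_force: [0.4, 0.2, -3.3]
opening: 0.0094
```

```bash
python3 - <<'E'
from h import *
grab('wrist','w5');im=cv2.imread('pics/w5.png')
import st;st.st()
print(proj('w5',[[.5682,.2027,.132],[.5682,.2027,.042],[.5732,.2052,.112]]))
cv2.imwrite('pics/c4.png',cv2.resize(im[80:230,220:420],(800,600),interpolation=cv2.INTER_CUBIC))
E
```

```text
t 9.28 tcp [0.5035 0.1862 0.266 ] h mm 37.2 gateyaw -1.314 a 1.142 knuckle->pin mm [0.2 0.1] F [-0.3 -0.2 -4.3] M [ 0.06 -0.05 -0.04] op 0.0094 q6 1.53 tilt [-0.006 -0.001 -1.   ]
[[321.36279724 147.0873613 ]
 [321.10005231 142.3871027 ]
 [319.27954986 135.7605126 ]]
```

View pics/c4.png

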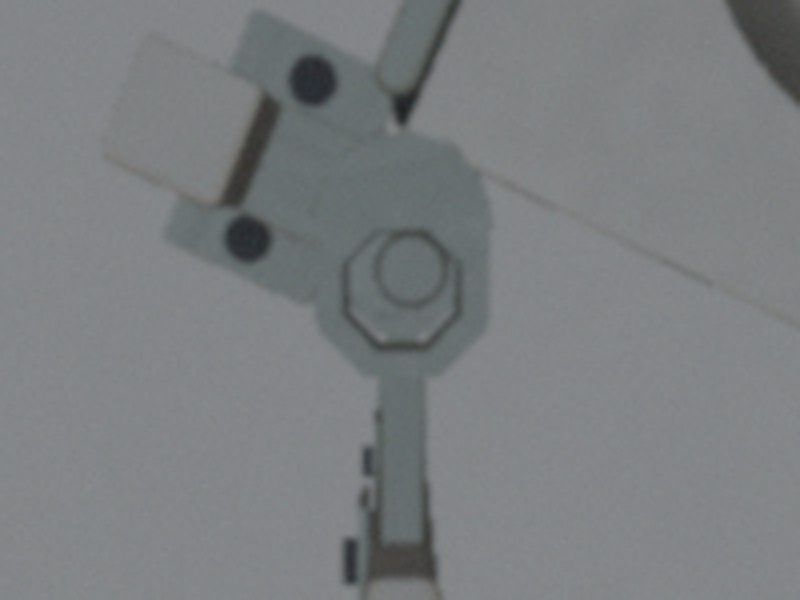

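Looking through the upper bore (402,291), I can see the pin tip at (411,269), close to where I projected it. I'll compute the fine offset from this same view.

```bash
python3 - <<'E'
from h import *
r=onz('w5',[[220+402.5/4,80+290.5/4]],.167)[0];p=onz('w5',[[220+411/4,80+269.5/4]],.132)[0]
print(r,p,(p-r)*1e3)
# side evidence from scene cam
grab('scene','s5');print(proj('s5',[[.568,.203,.1],[.48,.18,.1]]))
im=cv2.imread('pics/s5.png');c=proj('s5',[[.52,.19,.1]])[0].astype(int);x,y=c-[60,60]
cv2.imwrite('pics/c5.png',cv2.resize(im[y:y+120,x:x+120],(600,600),interpolation=cv2.INTER_CUBIC))
E
```

```text
[0.56713592 0.20282967 0.167     ] [0.56824376 0.20196214 0.132     ] [  1.107842    -0.86752716 -35.        ]
[[197.51040618 274.80329759]
 [216.1129603  290.79519317]]
```

arm_command(rows="1 -1 0 0 0 0;1 -1 -5 0 0 0;1 -1 -10 0 0 0;1 -1 -13 0 0 0;1 -1 -14 0 0 0;1 -1 -15 0 0 0;1 -1 -16 0 0 0;1 -1 -17 0 0 0;1 -1 -17 0 0 0")

```text
t: 10.45
tool_pos: [0.5048, 0.1853, 0.2491]
tool_rot: [-3.116, -0.403, 0.008]
contact_force: [0.9, 0.1, -4.1]
opening: 0.0095
```

```bash
python3 - <<'E'
from h import *
grab('wrist','w6');im=cv2.imread('pics/w6.png')
import st;st.st()
cv2.imwrite('pics/c6.png',cv2.resize(im[80:230,220:420],(800,600),interpolation=cv2.INTER_CUBIC))
E
```

```text
t 10.5 tcp [0.5048 0.1853 0.2491] h mm 20.3 gateyaw -1.314 a 1.142 knuckle->pin mm [-1.3  1. ] F [ 1.7  0.9 -3.5] M [ 0.11 -0.42 -0.05] op 0.0096 q6 1.53 tilt [-0.005 -0.001 -1.   ]
```

View pics/c6.png

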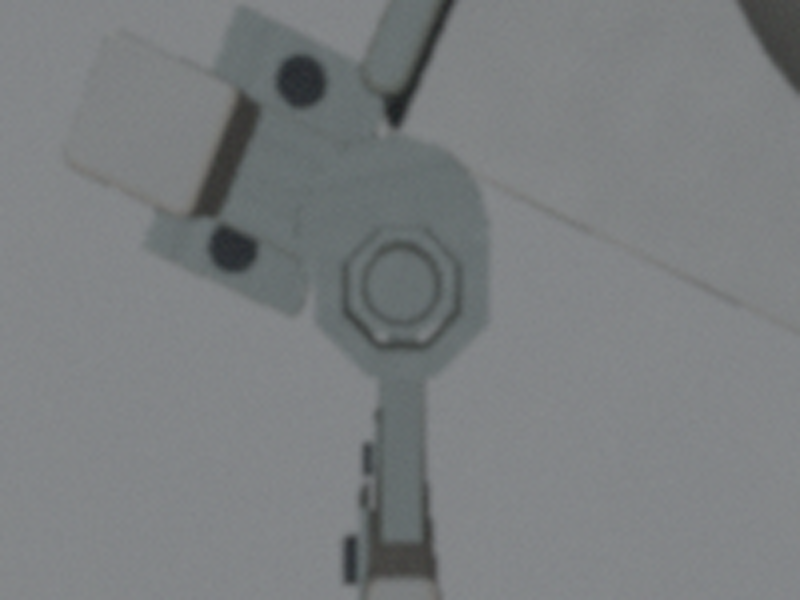

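The pin tip (402,285) is now centred in the bore (402,290). I'll lower slowly and feel for contact.

arm_command(rows="0 0 -1 0 0 0;0 0 -2 0 0 0;0 0 -3 0 0 0;0 0 -4 0 0 0;0 0 -4 0 0 0")

```text
t: 11.12
tool_pos: [0.5048, 0.1853, 0.245]
tool_rot: [-3.116, -0.403, 0.008]
contact_force: [2.1, 0.9, -4.1]
opening: 0.0096
```

```bash
python3 st.py
```

```text
t 11.12 tcp [0.5048 0.1853 0.245 ] h mm 16.2 gateyaw -1.314 a 1.142 knuckle->pin mm [-1.3  1. ] F [ 2.1  0.9 -4.1] M [ 0.08 -0.5   0.03] op 0.0096 q6 1.53 tilt [-0.005 -0.001 -1.   ]
```

arm_command(rows="0 0 0 0 -0.4 0;0 0 -1 0 -0.4 0;0 0 -2 0 -0.4 0;0 0 -3 0 -0.4 0;0 0 -4 0 -0.4 0;0 0 -5 0 -0.4 0;0 0 -5 0 -0.4 0")

```text
t: 12.0
tool_pos: [0.5048, 0.1853, 0.2398]
tool_rot: [3.115, 0.403, 0.003]
contact_force: [0.5, 0.3, -3.8]
opening: 0.0091
```

```bash
python3 st.py
```

```text
t 12.0 tcp [0.5048 0.1853 0.2398] h mm 11.0 gateyaw -1.314 a 1.142 knuckle->pin mm [-2.  1.] F [ 0.5  0.3 -3.8] M [ 0.05 -0.06  0.02] op 0.0091 q6 1.53 tilt [ 0.002 -0.001 -1.   ]
```

Contact forces have vanished, so both knuckles are over the pins. I'll keep lowering.

arm_command(rows="0 0 -1 0 0 0;0 0 -2 0 0 0;0 0 -3 0 0 0;0 0 -4 0 0 0;0 0 -5 0 0 0;0 0 -6 0 0 0;0 0 -7 0 0 0;0 0 -8 0 0 0;0 0 -8 0 0 0")

```text
t: 13.12
tool_pos: [0.5047, 0.1852, 0.2317]
tool_rot: [3.115, 0.403, 0.003]
contact_force: [0.8, -0.6, -3.5]
opening: 0.0093
```

arm_command(rows="0 0 -0.5 0 0 0;0 0 -1 0 0 0;0 0 -1.5 0 0 0;0 0 -1.5 0 0 0")

```text
t: 13.62
tool_pos: [0.5048, 0.1852, 0.2302]
tool_rot: [3.115, 0.403, 0.003]
contact_force: [-0.8, -0.0, -3.6]
opening: 0.0096
```

```bash
python3 st.py
```

```text
t 13.62 tcp [0.5048 0.1852 0.2302] h mm 1.4 gateyaw -1.314 a 1.142 knuckle->pin mm [-1.9  1. ] F [-0.8 -0.  -3.6] M [ 0.02 -0.02  0.02] op 0.0096 q6 1.53 tilt [ 0.002 -0.001 -1.   ]
```

arm_command(rows="0 0 -0.3 0 0 0;0 0 -0.6 0 0 0;0 0 -0.9 0 0 0;0 0 -1.2 0 0 0;0 0 -1.2 0 0 0")

```text
t: 14.25
tool_pos: [0.5049, 0.1853, 0.23]
tool_rot: [3.115, 0.403, 0.003]
contact_force: [-4.4, -1.1, 5.8]
opening: 0.0092
```

```bash
python3 st.py
```

```text
t 14.25 tcp [0.5049 0.1853 0.23  ] h mm 1.2 gateyaw -1.314 a 1.142 knuckle->pin mm [-2.1  0.9] F [-4.4 -1.1  5.8] M [-0.18  0.62 -0.01] op 0.0092 q6 1.53 tilt [ 0.002 -0.001 -1.   ]
```

It has met the shoulders, about 9 N. I'll loosen the grip so it settles under its own weight, then guide the tab loosely.

arm_command(rows="0 0 0 0 0 0;0 0 0 0 0 0;0 0 0 0 0 0;0 0 0 0 0 0;0 0 0 0 0 0", jaw=0.24, squeeze=20)

```text
t: 14.88
tool_pos: [0.5049, 0.1853, 0.2299]
tool_rot: [3.115, 0.403, 0.003]
contact_force: [-0.2, 0.0, -0.2]
opening: 0.0205
```

```bash
python3 - <<'E'
from h import *
import st;st.st()
grab('scene','s7');grab('wrist','w7')
im=cv2.imread('pics/s7.png');c=proj('s7',[[.53,.16,.1]])[0].astype(int);x,y=c-[50,60]
a=cv2.resize(im[y:y+120,x:x+80],(400,600),interpolation=cv2.INTER_CUBIC)
b=cv2.resize(cv2.imread('pics/w7.png')[80:305,245:395],(400,600),interpolation=cv2.INTER_CUBIC)
cv2.imwrite('pics/c7.png',np.hstack([a,b]))
# arc plan
pin=np.array([.5682,.2027])
for a in(1.142,.9,.7,.5,.3,.15,.0,-.05):
    g=-.172-a;u=np.array([-np.sin(g),np.cos(g)]);print(a,(pin-.067*u-np.array(monitor.get_obs()['tool_pos'][:2])).round(4)*1e3,np.degrees(1.142-a).round(1))
E
```

```text
t 14.88 tcp [0.5049 0.1853 0.2299] h mm 1.1 gateyaw -1.313 a 1.141 knuckle->pin mm [-2.1  0.9] F [-0.2  0.  -0.2] M [0.02 0.03 0.  ] op 0.0205 q6 1.53 tilt [ 0.002 -0.001 -1.   ]
1.142 [-1.5  0.4] 0.0
0.9 [  4.5 -14.6] 13.9
0.7 [ 12.  -25.7] 25.3
0.5 [ 21.6 -35. ] 36.8
0.3 [ 32.8 -42.2] 48.2
0.15 [ 42.1 -46.1] 56.8
0.0 [ 51.8 -48.6] 65.4
-0.05 [ 55.1 -49.1] 68.3
```

View pics/c7.png

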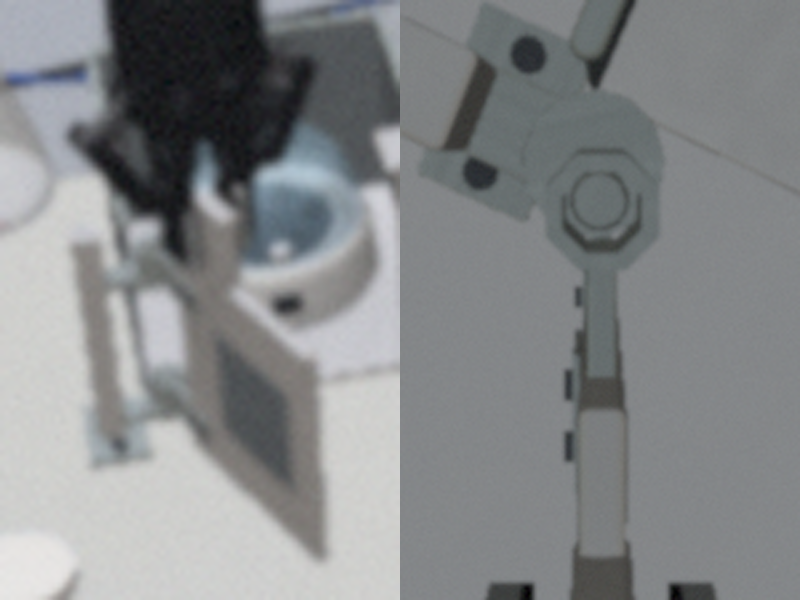

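The gate hangs home, with the upper pin tip standing through the knuckle (600,200), and the tab sits free between the open pads. I'll swing it along the arc.

arm_command(rows="1 -7 0 0 0 7;4 -14 0 0 0 14;7 -20 0 0 0 20;11 -26 0 0 0 25;16 -31 0 0 0 31;21 -35 0 0 0 37;26 -39 0 0 0 43;31 -41 0 0 0 47;34 -43 0 0 0 50;37 -44 0 0 0 53;40 -45 0 0 0 55;40 -45 0 0 0 55")

```text
t: 16.48
tool_pos: [0.545, 0.1402, 0.2299]
tool_rot: [-2.578, -1.795, -0.004]
contact_force: [-0.4, -0.6, -0.3]
opening: 0.0206
```

```bash
python3 st.py
```

```text
t 16.48 tcp [0.545  0.1402 0.2299] h mm 1.1 gateyaw -0.354 a 0.182 knuckle->pin mm [-0.9 -0.5] F [-0.4 -0.6 -0.3] M [-0.04 -0.01 -0.01] op 0.0206 q6 0.47 tilt [ 0.002  0.002 -1.   ]
```

arm_command(rows="3 -1 0 0 0 3;6 -2 0 0 0 6;9 -3 0 0 0 9;12 -3 0 0 0 10;13 -3 0 0 0 10;14 -3 0 0 0 10;15 -3 0 0 0 10;15 -3 0 0 0 10")

```text
t: 17.48
tool_pos: [0.5601, 0.1373, 0.2299]
tool_rot: [-2.411, -2.013, -0.004]
contact_force: [-0.3, -0.2, -0.2]
opening: 0.0207
```

```bash
python3 st.py
```

```text
t 17.48 tcp [0.5601 0.1373 0.2299] h mm 1.1 gateyaw -0.18 a 0.008 knuckle->pin mm [-4.7 -0.8] F [-0.3 -0.2 -0.2] M [0.   0.09 0.01] op 0.0207 q6 0.29 tilt [ 0.002  0.002 -1.   ]
```

arm_command(rows="0.5 0 0 0 0 0;1 0 0 0 0 0;1.5 0 0 0 0 0;2 0 0 0 0 0;2 0 0 0 0 0")

```text
t: 18.1
tool_pos: [0.5621, 0.1373, 0.2299]
tool_rot: [-2.411, -2.013, -0.004]
contact_force: [0.1, -0.0, 0.9]
opening: 0.0204
```

```bash
python3 - <<'E'
from h import *
import st;st.st();grab('wrist','w8')
b=cv2.imread('pics/w8.png');cv2.imwrite('pics/c8.png',b)
E
```

```text
t 18.1 tcp [0.5621 0.1373 0.2299] h mm 1.1 gateyaw -0.18 a 0.008 knuckle->pin mm [-6.7 -0.8] F [ 0.1 -0.   0.9] M [-0.03  0.05  0.03] op 0.0204 q6 0.29 tilt [ 0.002  0.002 -1.   ]
```

View pics/c8.png

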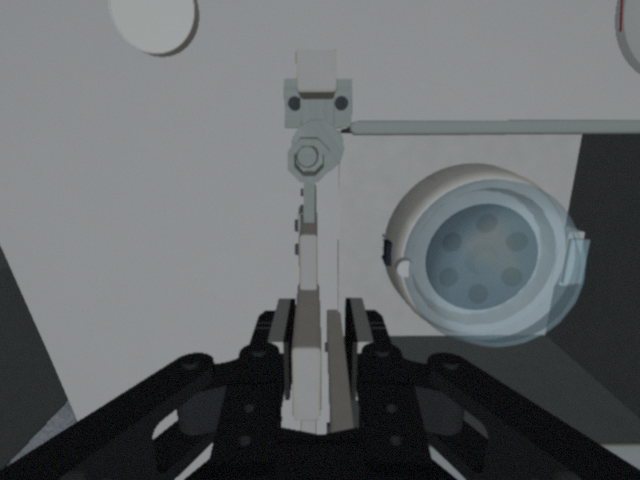

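The tab rests on the left pad and the plate is almost parallel to the guard front. The stop post edge shows at (340,370). I'll push gently until contact.

arm_command(rows="0.7 0 0 0 0 0;1.4 0 0 0 0 0;2 0 0 0 0 0;2 0 0 0 0 0")

```text
t: 18.65
tool_pos: [0.5642, 0.1373, 0.2298]
tool_rot: [-2.411, -2.013, -0.004]
contact_force: [0.0, -1.0, 0.3]
opening: 0.0209
```

```bash
python3 st.py
```

```text
t 18.65 tcp [0.5642 0.1373 0.2298] h mm 1.0 gateyaw -0.18 a 0.008 knuckle->pin mm [-8.7 -0.8] F [ 0.  -1.   0.3] M [-0.02  0.06  0.03] op 0.0209 q6 0.29 tilt [ 0.002  0.002 -1.   ]
```

arm_command(rows="0.5 0 0 0 0 0;1 0 0 0 0 0;1.5 0 0 0 0 0;1.5 0 0 0 0 0")

```text
t: 19.15
tool_pos: [0.5655, 0.1373, 0.2298]
tool_rot: [-2.411, -2.013, -0.003]
contact_force: [-1.3, 0.0, 0.2]
opening: 0.0205
```

```bash
python3 st.py
```

```text
t 19.15 tcp [0.5655 0.1373 0.2298] h mm 1.0 gateyaw -0.18 a 0.008 knuckle->pin mm [-10.   -0.8] F [-1.3  0.   0.2] M [-0.1   0.3  -0.01] op 0.0205 q6 0.29 tilt [ 0.001  0.002 -1.   ]
```

arm_command(rows="0.4 0 0 0 0 0;0.8 0 0 0 0 0;0.8 0 0 0 0 0")

```text
t: 19.52
tool_pos: [0.5659, 0.1373, 0.2297]
tool_rot: [-2.41, -2.012, -0.001]
contact_force: [-5.5, -0.6, 3.0]
opening: 0.0204
```

```bash
python3 - <<'E'
from h import *
import st;st.st();grab('wrist','w9');grab('top','t9')
b=cv2.imread('pics/w9.png');im=cv2.imread('pics/t9.png')
cv2.imwrite('pics/c9.png',cv2.resize(b[120:460,220:420],(353,600)))
E
```

```text
t 19.52 tcp [0.5659 0.1373 0.2297] h mm 0.9 gateyaw -0.18 a 0.008 knuckle->pin mm [-10.2  -0.7] F [-5.5 -0.6  3. ] M [-0.13  0.91  0.08] op 0.0204 q6 0.29 tilt [-0.001  0.002 -1.   ]
```

Firm light contact (5.5 N) at the stop. I'll back the pad off, then check the gate angle numerically.

arm_command(rows="-2 0 0 0 0 0;-5 1 0 0 0 0;-5 1 0 0 0 0;-5 1 0 0 0 0")

```text
t: 20.12
tool_pos: [0.5611, 0.1383, 0.2299]
tool_rot: [-2.411, -2.013, -0.002]
contact_force: [0.0, 0.3, 0.4]
opening: 0.0206
```

```bash
python3 - <<'E'
from h import *
import st;st.st();im=grab('wrist','w10')
g=im.astype(int).sum(2)//3
for r in(195,225,240,255,270,320,345,370,395): print(r,g[r,285:350:1].tolist() if r in(240,345) else '', [int(x)+285 for x in np.where(abs(np.diff(g[r,285:350]))>14)[0]])
E
```

```text
t 20.12 tcp [0.5611 0.1383 0.2299] h mm 1.1 gateyaw -0.179 a 0.007 knuckle->pin mm [-5.5 -1.8] F [0.  0.3 0.4] M [-0.03 -0.04  0.  ] op 0.0206 q6 0.29 tilt [ 0.     0.002 -1.   ]
195  [304, 305, 307, 319, 320]
225  [299, 300, 301, 303, 306, 322, 323]
240 [143, 143, 141, 142, 143, 141, 143, 141, 142, 143, 142, 142, 142, 142, 142, 144, 143, 141, 139, 131, 117, 110, 123, 129, 133, 132, 132, 134, 133, 133, 132, 130, 132, 132, 133, 133, 131, 127, 123, 129, 138, 142, 141, 142, 144, 142, 143, 141, 142, 143, 142, 143, 140, 138, 126, 124, 135, 138, 140, 139, 140, 140, 141, 139, 141] []
255  [301, 302]
270  []
320  [286, 287, 294, 295, 296, 304, 305, 341, 342, 344, 345]
345 [41, 37, 34, 26, 17, 17, 11, 6, 8, 28, 72, 114, 138, 142, 140, 140, 143, 141, 138, 116, 88, 74, 75, 77, 82, 82, 82, 82, 82, 82, 83, 82, 84, 81, 80, 84, 81, 79, 83, 84, 82, 81, 83, 80, 82, 79, 78, 79, 75, 76, 75, 77, 78, 76, 78, 77, 77, 76, 75, 65, 36, 21, 13, 4, 12] [293, 294, 295, 296, 303, 304, 344, 345]
370  [288, 291, 292, 293, 332, 333, 346, 347, 348]
395  [285, 288, 289, 290, 333, 334]
```

```bash
python3 - <<'E'
from h import *
o=monitor.get_obs();pin=np.array([.5682,.2027])
for px,z,off in(([314.5,240],.150,0),([323.3,240],.150,-.004),([333,385],.195,-.005)):
    X=onz('w10',[px],z)[0,:2];n=np.array([np.cos(.172),-np.sin(.172)]);X=X+off*n;d=pin-X
    y=np.arctan2(-d[0],d[1]);print(X.round(4),'dist',np.hypot(*d).round(4),'a',(-.172-y).round(3))
im=vision.get_image('wrist')['frame'];cv2.imwrite('pics/z.png',im)
g=im.astype(int).sum(2)//3
for r in(225,255,385):print(r,g[r,280:350].tolist())
E
```

```text
[0.5647 0.1704] dist 0.0324 a -0.063
[0.5643 0.1705] dist 0.0325 a -0.052
[0.5596 0.1341] dist 0.0691 a -0.048
225 [142, 143, 142, 142, 141, 141, 142, 142, 141, 142, 141, 142, 143, 141, 143, 140, 143, 143, 141, 137, 117, 82, 57, 73, 98, 111, 101, 82, 73, 76, 81, 79, 80, 81, 82, 79, 82, 82, 80, 79, 79, 79, 86, 118, 137, 141, 142, 142, 141, 144, 142, 142, 142, 144, 143, 142, 143, 143, 140, 144, 144, 141, 140, 137, 139, 140, 140, 140, 140, 139]
255 [142, 142, 142, 143, 143, 141, 142, 140, 142, 142, 142, 141, 142, 143, 142, 142, 142, 142, 143, 141, 143, 138, 118, 87, 80, 91, 102, 112, 124, 128, 133, 132, 132, 134, 131, 130, 133, 133, 132, 133, 130, 131, 133, 128, 120, 124, 138, 141, 141, 144, 143, 140, 141, 143, 142, 144, 141, 141, 139, 125, 123, 135, 138, 140, 139, 140, 138, 138, 139, 137]
385 [5, 13, 9, 16, 24, 36, 40, 38, 34, 27, 55, 107, 136, 143, 142, 143, 142, 143, 141, 141, 142, 142, 142, 141, 138, 124, 117, 127, 132, 135, 135, 137, 135, 134, 135, 135, 136, 135, 136, 135, 135, 135, 134, 137, 136, 135, 137, 134, 136, 134, 135, 134, 131, 120, 99, 77, 80, 80, 80, 79, 78, 76, 79, 80, 78, 80, 79, 79, 75, 56]
```

Gate angle is about -0.05 rad from the guard's front, past parallel because of the eccentric pins, and within 0.12. I'll retreat straight up.

arm_command(rows="0 0 5 0 0 0;0 0 15 0 0 0;0 0 35 0 0 0;0 0 65 0 0 0;0 0 100 0 0 0;0 0 120 0 0 0;0 0 120 0 0 0;0 0 120 0 0 0")

```text
t: 21.22
tool_pos: [0.5606, 0.1382, 0.3484]
tool_rot: [-2.41, -2.012, 0.001]
contact_force: [-0.9, 0.2, -1.2]
opening: 0.0207
```

```bash
python3 - <<'E'
from h import *
import st;st.st();im=grab('wrist','w11');g=im.astype(int).sum(2)//3
pin=np.array([.5682,.2027]);y=-.172+.05;u=np.array([-np.sin(y),np.cos(y)])
P=[[*(pin-s*u),z] for s,z in((0,.132),(.04,.150),(.068,.195),(.12,.15))]
pr=proj('w11',P);print(pr.round(1))
for p in pr: x,r=p.round().astype(int);print(r,x-20,g[r,x-20:x+21].tolist())
a=cv2.imread('pics/top0.png');grab('top','t11');b=cv2.imread('pics/t11.png')
for n,p in(('amber',(393,198)),('timer',(428,217)),('petri?',(172,260)),('flask',(350,217))):
    x,yy=p;A=a[yy-25:yy+25,x-25:x+25];t=A[8:-8,8:-8];m=cv2.matchTemplate(b[yy-25:yy+25,x-25:x+25],t,cv2.TM_CCOEFF_NORMED);print(n,cv2.minMaxLoc(m)[1::2])
E
```

```text
t 21.23 tcp [0.5606 0.1382 0.3484] h mm 119.6 gateyaw -0.18 a 0.008 knuckle->pin mm [-4.8 -1.7] F [-0.9  0.2 -1.2] M [-0.05  0.02 -0.01] op 0.0207 q6 0.29 tilt [-0.002  0.002 -1.   ]
[[315.  147.6]
 [318.  205.7]
 [320.2 262.8]
 [324.1 306.8]]
148 295 [148, 148, 146, 146, 148, 147, 145, 146, 145, 135, 126, 119, 115, 112, 103, 106, 114, 121, 121, 121, 121, 121, 120, 121, 119, 115, 105, 106, 117, 113, 108, 114, 119, 124, 122, 122, 122, 121, 120, 120, 124]
206 298 [148, 148, 148, 147, 148, 149, 147, 149, 148, 148, 147, 141, 118, 85, 97, 112, 122, 133, 137, 136, 138, 139, 135, 136, 137, 134, 139, 144, 150, 145, 147, 147, 148, 148, 148, 148, 145, 134, 133, 139, 144]
263 300 [148, 149, 147, 148, 147, 148, 148, 148, 148, 148, 147, 149, 144, 134, 127, 136, 141, 141, 141, 141, 141, 142, 142, 142, 142, 143, 141, 139, 129, 132, 145, 148, 148, 147, 146, 142, 141, 144, 144, 144, 143]
307 304 [147, 146, 148, 147, 149, 149, 149, 148, 147, 149, 148, 148, 146, 136, 135, 140, 143, 141, 143, 141, 143, 142, 142, 139, 120, 89, 79, 81, 84, 85, 85, 82, 84, 82, 85, 84, 84, 81, 71, 57, 46]
amber (0.9992833733558655, (8, 8))
timer (0.998828649520874, (8, 8))
petri? (0.284074604511261, (0, 5))
flask (0.9926326870918274, (8, 8))
```

```bash
python3 - <<'E'
from h import *
X=onz('w1',[[285,20]],.015);print(X,proj('w8',X),proj('w11',X))
workorder.finish_job()
E
```

```text
[[0.48138823 0.30909538 0.015     ]] [[153.55289214   8.27879529]] [[208.48256216  48.35905865]]
the job is handed in; nothing more can be done
```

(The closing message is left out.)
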